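Unpin a worn link and show its eye to the inspection camera

ROBOT

A 6-joint arm with a two-finger parallel gripper is mounted at the origin on the work surface. World frame = base frame: x ahead of the robot, y to its left, z up, the work surface at z = 0. Lengths are in m, angles in rad, forces in N, time in s.
With the tool pointing down it reaches from about 0.25 to 0.775 m from the base axis. Payload 4 kg.
Tool frame: the origin (TCP) lies midway between the tips of the shut fingers; the grasp point (between the pads) lies 19 mm behind it; z points along the fingers, x is the direction in which the jaws open and shut, and the axes are right-handed (so a half turn about z gives the same grasp; the last joint's range is limited). The gripper opens to 94 mm and grips with 3 to 60 N. Pads are 16 mm wide; open, the fingers measure 119 mm over their backs; the gripper's body (75 mm by 177 mm) begins 78 mm behind the grasp point.
Start: joints at [1.24, 0.087, 1.371, -0, 1.684, -0.103], TCP at [0.124, 0.536, 0.178] pointing down, gripper open.
Joint ranges: [-3.1, 3.1], [-0.76, 2.03], [0.27, 2.55], [-1.08, 4.22], [0.17, 2.65], [-2.57, 2.57]. Speed limits (rad/s): [2.79, 2.79, 3.14, 3.14, 3.14, 3.14].

INTERFACE

Orientations are given as [roll, pitch, yaw] about the fixed x, y, z axes, in that order (R = Rz(yaw) Ry(pitch) Rx(roll)).
In Python, from bench import robot, eyes, close_job gives the robot as it stands.
- The arm moves only by the shell command python3 -m jog 'ROWS'. ROWS is JSON, a list of rows, each a list of 3 entries, a list of its own where there are three numbers: the turn, a rotation vector about the tool's x, y, z in degrees, then the shift along the tool's x, y, z in mm, then the closure, from -1 (fully open) to 1 (shut). In form: [[[wx, wy, wz], [x, y, z], claw], ...]. A call has 1 to 5 rows; each row is the pose to reach, as a shift and turn from the pose commanded when the call began, along the tool's axes at that moment; what a row does not reach only later rows make up. A row lasts 1/10 s, in which the tool goes at most 50 mm and 8.59 degrees, less where a joint would pass 70% of its speed; a pose out of reach is approached as far as the arm can. A call with a gripper value outside its range is refused whole. The fingers move at their own pace and stop on an object; the grip force is fixed at half the most. Time passes only in rows, so rows that repeat a pose let the fingers close. It gives the time, the measured TCP pose, the force and the opening at its end, in the units of the state.
- robot.get_obs(): the state, without advancing time (a new reading comes with each control period).
- eyes.snapshot(name): name is "scene" or "top" or "wrist"; returns (picture, depth): 400x640x3 uint8, red, green, blue; 400x640 float32, m along the optical axis (not along the pixel's ray), 0 where there is no reading.
- eyes.camera_params(name): a dict with "mtx" (3x3 intrinsics, pixels), "world_to_cam" (4x4, takes a point from world to camera coordinates). Camera axes: x right, y up, looking along -z (the intrinsics and any distortion apply to the point x, -y, -z); pixel columns grow to the right and rows downward; lengths in m; the calibration is good to about 2 mm. A picture is of the moment at which its call begins: read the wrist's pose just before it. camera_params takes no time and is no camera call; for the wrist camera it gives the pose at the moment of the call.
- close_job(): hands the job in, once; it reports no verdict.
The state is a dict: "time": time; "joint_positions": joint angles; "qvel": joint speeds; "joint_torque": joint torques, N m; "tool_pos": TCP position; "ee_rot": TCP orientation; "wrist_force": force on the tool from outside, world axes, zero at the start; "wrist_torque": the same for the moment, N m; "width": finger opening in m.
Only numpy, scipy, OpenCV 4.12 (cv2) and the standard library are available. Lean on these libraries where they do the work, as an engineer would, in place of code of your own. Each camera call takes 0.05 s, during which the arm holds its last target. There are 200 camera calls.

TASK

Draw the red-handled pin straight up out of the blue clevis and park it upright in the yellow side notch, hanging by its collar and let go. Then take the brass link by its bar, draw it out of the clevis mouth and present it to the upward-looking inspection camera: level, its eye centred over the lens with its underside 120 mm above the glass, and its bar pointing along the camera's yellow line, away from the lens. Finish still holding it there steadily in the gripper; do not touch the camera, and leave the jar, the can, the screwdriver and the tin where they are.

Things in the scene. Friction and masses are not known exactly. Their poses are not given: they have to be found in the camera images.
- clevis: Fixed blue clevis on a dark 12 mm base plate. Origin on the bench under the bore; z up. Mouth opens to -x, a web (x +22 to +34 mm) closes +x. Lower ear 44 (x) x 40 (y) mm, top z = 55; upper ear same, z = 70 to 80; a 12 mm bore through both at x = y = 0. A parking notch stands at +y, a rest post for the link's bar at x = -130. Base plate under the bar 46 mm wide, x -164 to +36.
- clevis_bore (a point): Centre of the bore on the top face of the upper ear, 80 mm above the bench; axes as clevis.
- link_rest (a point): Top of the rest post, 130 mm to clevis -x of the bore, 55 mm above the bench: the link's bar lies on it between two cheeks that stand 24 mm apart and 6 mm high; post and cheeks are 12 mm long (x), 40 mm wide over all (y).
- notch_seat (a point): Seat of the yellow parking notch, 70 mm to clevis +y of the bore, on the plate's top face 80 mm above the bench; axes as clevis. Slot 14 mm wide through a plate 12 mm thick, 44 mm wide (y), open above, below and to -x; it runs from 24 mm in front (-x) of the seat to a back wall 7.5 mm behind. Free below to z = 12. A pin lowered here hangs by its collar, shank in the slot.
- pin: Loose pin, 60 g, upright in the clevis bore. Origin on its axis at the collar's underside; z up to the handle. Below: steel shank 10 mm diameter, 46 mm long, tapered tip. Above: collar 24 mm diameter, 5 mm high, then a red cylindrical handle 16 mm diameter, 31 mm high. At the start the collar rests on the upper ear and the shank passes through upper ear, link eye and lower ear.
- pin_tip (a point): Lower end of the pin's shank, 46 mm below pin.
- link: Loose brass link, 0.15 to 0.31 kg, 12 mm thick. Origin at its eye's centre, underside; z up. Eye 32 mm diameter, 12 mm bore; a bar 16 mm wide runs along -x. At the start the eye lies on the lower ear, the bar points out of the mouth and is free to grip from above about 75 mm from the eye (near its centre of mass). Drawn 45 mm along clevis -x, the eye is clear and can be lifted.
- link_tail (a point): Middle of the free end of the link's bar, 152 mm along -x from the eye's centre, 6 mm above the link's underside.
- camera: Fixed inspection camera (its position and yaw vary): a black housing 90 x 90 mm, 46 mm high, with a white light ring 72 mm in diameter on top, looking straight up. Origin on the bench under the lens; z up. A yellow line 14 mm wide on the bench runs from the housing along the camera's -x: the link's bar must point from the lens in this direction.
- camera_glass (a point): Centre of the lens glass (30 mm diameter) on top of the camera, 51 mm above the bench; axes as camera.
- jar: Bystander: glass jar with red lid, 68 mm diameter, 95 mm high; origin at the centre of its underside. Leave alone.
- can: Bystander: orange can, 60 mm diameter, 170 mm high; origin at the centre of its underside. Leave alone.
- screwdriver: Bystander: screwdriver with blue handle, 170 mm long, lying along its x; origin under its middle. Leave alone.
- tin: Bystander: open dark tin with two small side handles, 80 mm diameter, 70 mm high; origin at the centre of its underside. Leave alone.
There are look-alikes about, which are no part of the job. Leave any green, orange or turquoise look-alike of the pin alone.

How it is judged:
By the outcome, as a careful person would: the job done as asked, in the order asked, and still so for the second after the job is handed in, while the arm keeps its last pose, push and grip.
It also fails if it takes over 61 s, if anything falls off the work surface, if the arm or the gripper's body presses on something with over 40 N, if the wrist force passes 120 N, or if a joint passes its speed limit or range.

## Working session

There is one attempt and no reset: what is moved stays moved. The work goes in short steps, Python scripts to look and compute and a shell command to move; the robot and the scene stay as the last step left them, time stands still between calls to the robot, and variables do not carry over. Pictures are saved under pics/ and viewed, about 8 in all and at most 12, crops included, and the job is handed in when it is done.

```bash
mkdir -p pics; ls; cat > h.py <<'E'
import numpy as np, cv2
from bench import robot, eyes
from scipy.spatial.transform import Rotation as R
def snap(n,f):
    p=eyes.camera_params(n); im,d=eyes.snapshot(n)
    np.savez('pics/'+f+'.npz',im=im,d=d,K=p['mtx'],T=p['world_to_cam'])
    cv2.imwrite('pics/'+f+'.png',im[:,:,::-1]); return p
def load(f): return np.load('pics/'+f+'.npz')
def pt(f,u,v,z=None):
    s=load(f);K=s['K'];T=np.linalg.inv(s['T'])
    r=np.array([(u-K[0,2])/K[0,0],-(v-K[1,2])/K[1,1],-1.])
    o=T[:3,3];w=T[:3,:3]@r
    if z is None: t=float(np.median([x for x in s['d'][int(v)-1:int(v)+2,int(u)-1:int(u)+2].ravel() if x>0] or [0]))
    else: t=(z-o[2])/w[2]
    return o+t*w
def proj(f,p):
    s=load(f);c=s['T']@np.r_[p,1];K=s['K'];x=K@np.array([c[0],-c[1],-c[2]]);return x[:2]/x[2]
def crop(f,u0,v0,u1,v1,k,out):
    im=load(f)['im'][v0:v1,u0:u1,::-1];cv2.imwrite('pics/'+out+'.png',cv2.resize(im,None,fx=k,fy=k,interpolation=cv2.INTER_CUBIC))
E
python3 - <<'E'
from h import *
for n in('top','scene','wrist'): p=snap(n,n+'0'); print(n,{k:np.round(v,3).tolist() for k,v in p.items()})
print(robot.get_obs())
a=cv2.imread('pics/top0.png');b=cv2.imread('pics/scene0.png')
E
```

```text
pics
top {'mtx': [[461.104, 0.0, 321.393], [0.0, 461.104, 197.889], [0.0, 0.0, 1.0]], 'world_to_cam': [[0.001, -1.0, 0.003, -0.012], [0.995, 0.001, 0.101, -0.572], [-0.101, 0.002, 0.995, -1.255], [0.0, 0.0, 0.0, 1.0]]}
scene {'mtx': [[480.444, 0.0, 322.842], [0.0, 480.444, 195.112], [0.0, 0.0, 1.0]], 'world_to_cam': [[-0.242, 0.97, -0.003, 0.15], [-0.558, -0.137, 0.818, 0.247], [0.794, 0.2, 0.575, -1.708], [0.0, 0.0, 0.0, 1.0]]}
wrist {'mtx': [[321.206, 0.0, 323.197], [0.0, 321.206, 204.927], [0.0, 0.0, 1.0]], 'world_to_cam': [[0.226, 0.974, -0.002, -0.549], [-0.936, 0.217, -0.276, 0.028], [-0.269, 0.064, 0.961, -0.392], [0.0, 0.0, 0.0, 1.0]]}
{'time': 0.15, 'joint_positions': array([ 1.23993695e+00,  8.77867127e-02,  1.37188586e+00,  1.58667154e-05,
        1.68360682e+00, -1.03115018e-01]), 'qvel': array([-5.37963210e-04, -2.30235657e-03, -4.24448060e-03, -4.83978656e-05,
        2.83960614e-03,  2.00539058e-03]), 'joint_torque': array([ 1.96288740e-03, -3.40643334e+01, -3.02794182e+01,  7.17831147e-02,
        3.05310404e-02, -1.05774413e-04]), 'tool_pos': array([0.12403426, 0.53535439, 0.17688307]), 'ee_rot': array([-3.14140335e+00,  1.67615125e-03,  1.34305390e+00]), 'wrist_force': array([ 0.96119776, -0.95500365,  0.28297893]), 'wrist_torque': array([-0.00582376,  0.01237076,  0.03190382]), 'width': 0.09418185461484656}
```

View pics/top0.png

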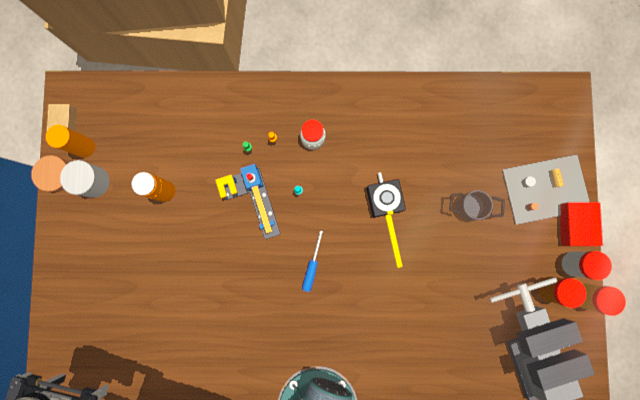

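View pics/scene0.png

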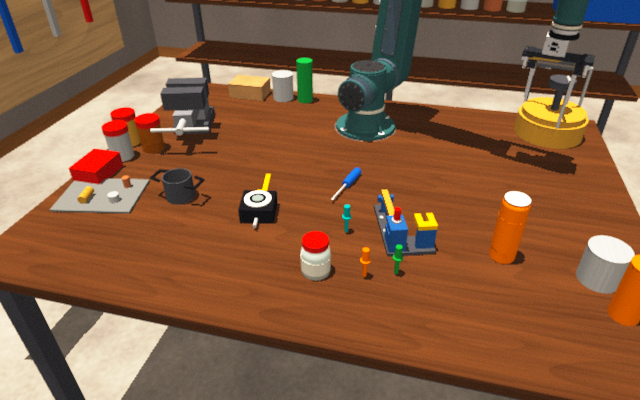

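The red pin sits in the clevis at top (250,177). The look-alikes are green (247,147), orange (272,137) and turquoise (298,190). Only the red one is in the blue clevis, so it fits the description. The camera is at (386,198), with its yellow line running to (399,266). I'll enlarge both.

```bash
python3 - <<'E'
from h import *
crop('top0',205,125,305,245,5,'a'); crop('top0',355,165,415,275,5,'b')
a=cv2.imread('pics/a.png');b=cv2.imread('pics/b.png');c=np.zeros((600,800,3),np.uint8);c[:600,:500]=a;c[:550,500:800]=b;cv2.imwrite('pics/c1.png',c)
E
```

```text
(no output)
```

View pics/c1.png

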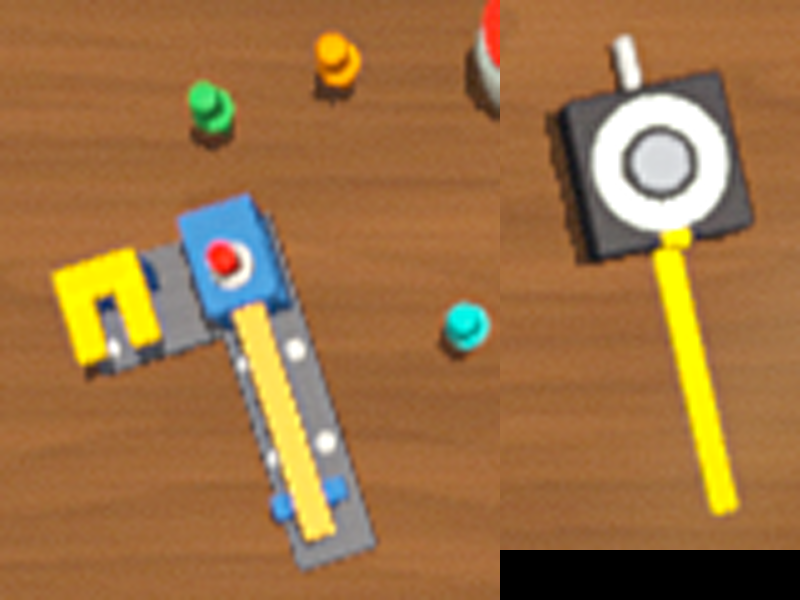

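The enlarged crop confirms it: red handle top at crop (222,258), link tail at (319,534), notch on the left, camera lens at (661,163) and line end at (724,512).

```bash
python3 - <<'E'
from h import *
A=lambda x,y,z:pt('top0',205+x/5-.4,125+y/5-.4,z)
B=lambda x,y,z:pt('top0',355+(x-500)/5-.4,165+y/5-.4,z)
h=A(222,258,.116);c=A(236,264,.085);t=A(319,534,.067);m=A(251,310,.067)
print('handle',h,'collar',c,'tail',t,'mouth',m)
d=m-t;print('clevis yaw',np.degrees(np.arctan2(d[1],d[0])), 'via pin',np.degrees(np.arctan2(*(h-t)[1::-1])),np.linalg.norm((h-t)[:2]))
n=A(105,305,.08);print('notch approx',n)
l=B(661,163,.051);e=B(724,512,0);s=B(669,255,0)
print('lens',l,'line yaw(+x)',np.degrees(np.arctan2(*(s-e)[1::-1])),np.degrees(np.arctan2(*(l-e)[1::-1])))
E
```

```text
handle [0.61980124 0.17747086 0.116     ] collar [0.62119352 0.17477337 0.085     ] tail [0.47774371 0.13064816 0.067     ] mouth [0.59869753 0.16895046 0.067     ]
clevis yaw 17.571371695743853 via pin 18.24241412670997 0.1495750885720829
notch approx [0.59966673 0.24531275 0.08      ]
lens [ 0.57189285 -0.19039045  0.051     ] line yaw(+x) 11.309449199916752 11.824179568170967
```

```bash
cat >> h.py <<'E'
def to(p,yaw):
    "shift mm and turn deg (tool axes) from now to world p, tool down with yaw deg"
    o=robot.get_obs();M=R.from_euler('xyz',o['ee_rot']);g=R.from_euler('xyz',[np.pi,0,np.radians(yaw)])
    print('t',round(o['time'],2),'shift',np.round(M.inv().apply(np.array(p)-o['tool_pos'])*1000,1),'turn',np.round((M.inv()*g).as_rotvec(degrees=True),2),'F',np.round(o['wrist_force'],1),'w',round(o['width'],4),'pos',np.round(o['tool_pos'],4))
E
python3 -m jog '[[[0,0,0],[-86,176,-8],-1],[[0,0,0],[-86,176,-8],-1],[[0,0,0],[-86,176,-8],-1],[[0,0,0],[-86,176,-8],-1]]' && python3 -m jog '[[[0,0,0],[-86,176,-8],-1],[[0,0,0],[-86,176,-8],-1],[[0,0,0],[-86,176,-8],-1],[[0,0,0],[-86,176,-8],-1]]' && python3 -m jog '[[[0,0,-30.5],[-86,176,-8],-1],[[0,0,-30.5],[-86,176,-8],-1],[[0,0,-30.5],[-86,176,-8],-1],[[0,0,-30.5],[-86,176,-8],-1],[[0,0,-30.5],[-86,176,-8],-1]]' && python3 -m jog '[[[0,0,0],[0,0,0],-1],[[0,0,0],[0,0,0],-1],[[0,0,0],[0,0,0],-1]]'
python3 -c "
from h import *
to([.58,.165,.2],107.5);snap('wrist','w1')"
```

```text
time: 0.55
tool_pos: [0.2773, 0.4107, 0.1856]
ee_rot: [3.141, 0.0, 1.343]
wrist_force: [1.1, 0.3, -0.4]
width: 0.0939
time: 0.95
tool_pos: [0.4296, 0.2869, 0.1936]
ee_rot: [-3.142, 0.0, 1.342]
wrist_force: [0.7, 0.4, 0.3]
width: 0.0937
time: 1.45
tool_pos: [0.5835, 0.1607, 0.1998]
ee_rot: [-3.14, 0.002, 1.87]
wrist_force: [0.1, -0.2, -0.6]
width: 0.0938
time: 1.75
tool_pos: [0.5793, 0.1665, 0.2021]
ee_rot: [3.141, -0.0, 1.877]
wrist_force: [-0.8, 0.4, -0.2]
width: 0.094
t 1.75 shift [-1.7  0.2  2.1] turn [ 0.01 -0.02  0.04] F [-0.8  0.4 -0.2] w 0.094 pos [0.5793 0.1665 0.2021]
```

View pics/w1.png

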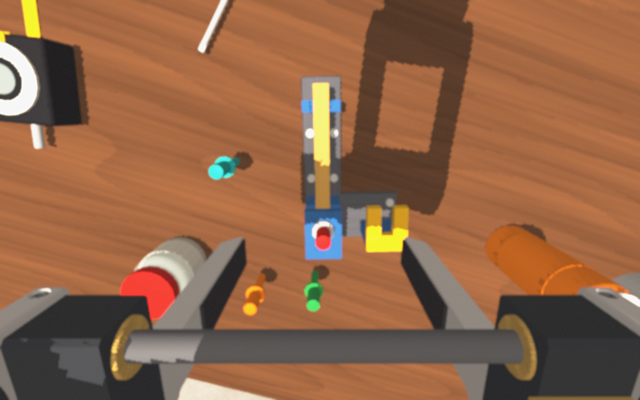

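The wrist picture shows the pin handle at (323,240), the link bar running up to (320,82), the notch at (386,230), the jar at left (150,290) and the can at right (520,260). I'll take a crop for precision.

```bash
python3 - <<'E'
from h import *
crop('w1',290,70,420,270,3,'w1c')
s=load('w1');print('cam',np.linalg.inv(s['T'])[:3,3])
print('can',pt('top0',145,183,.17), 'jar', pt('top0',313,130,.095))
for z in(.08,.116): print(proj('w1',[.62,.176,z]))
E
```

```text
cam [0.5023361  0.14230217 0.40837887]
can [0.59439341 0.42679014 0.17      ] jar [0.74817789 0.01139317 0.095     ]
[320.0592399  229.57091244]
[319.7256945 242.4331945]
```

View pics/w1c.png

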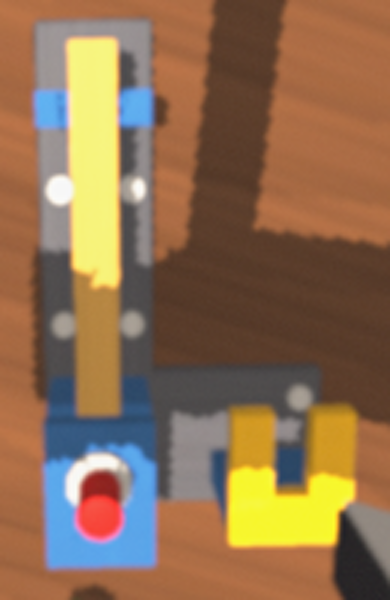

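```bash
python3 - <<'E'
from h import *
W=lambda x,y,z:pt('w1',290+x/3-.33,70+y/3-.33,z)
h=W(99.5,518,.116);c=W(98,481,.085);t=W(92.5,39,.067);m=W(98,400,.067)
print(h,c,t,m)
f=lambda a,b:np.degrees(np.arctan2(*(b-a)[1::-1]))
print(f(t,m),f(t,h),f(t,c),np.linalg.norm((c-t)[:2]))
nl=W(275,407,.08);nr=W(307,407,.08);print('slot ends',(nl+nr)/2,'slot back',W(291,490,.08), 'yellow corners', W(228,546,.08),W(340,546,.08))
E
```

```text
[0.61898478 0.17887682 0.116     ] [0.61794405 0.17796148 0.085     ] [0.47583399 0.13122417 0.067     ] [0.59411689 0.17041082 0.067     ]
18.329825693048544 18.411792016629093 18.205056662327046 0.14959827667344372
slot ends [0.57246312 0.23540319 0.08      ] slot back [0.60191429 0.24650764 0.08      ] yellow corners [0.62966664 0.2320885  0.08      ] [0.61718439 0.27161945 0.08      ]
```

```bash
python3 -c "
from h import *
to([.6195,.1777,.09],108)"
```

```text
t 1.8 shift [ -1.5  41.6 112.3] turn [ 0.03 -0.01 -0.44] F [ 0.3 -0.2  0.4] w 0.0943 pos [0.5793 0.1665 0.2023]
```

```bash
python3 -m jog '[[[0,0,-0.5],[-1.5,41.6,10],-1],[[0,0,-0.5],[-1.5,41.6,50],-1],[[0,0,-0.5],[-1.5,41.6,90],-1],[[0,0,-0.5],[-1.5,41.6,111],-1],[[0,0,-0.5],[-1.5,41.6,111],-1]]' && python3 -m jog '[[[0,0,0],[0,0,0],0.4],[[0,0,0],[0,0,0],0.7],[[0,0,0],[0,0,0],1],[[0,0,0],[0,0,0],1],[[0,0,0],[0,0,0],1]]' && python3 -m jog '[[[0,0,0],[0,0,0],1],[[0,0,0],[0,0,0],1],[[0,0,0],[0,0,0],1]]'
python3 -c "
from h import *
to([.6195,.1777,.09],108)"
```

```text
time: 2.3
tool_pos: [0.6167, 0.1768, 0.086]
ee_rot: [-3.133, -0.001, 1.886]
wrist_force: [-0.4, -0.3, -0.9]
width: 0.094
time: 2.8
tool_pos: [0.6209, 0.1764, 0.0919]
ee_rot: [3.14, 0.0, 1.884]
wrist_force: [-0.2, -0.0, -0.8]
width: 0.0574
time: 3.1
tool_pos: [0.6204, 0.1762, 0.0907]
ee_rot: [-3.141, -0.0, 1.884]
wrist_force: [0.1, -0.2, 0.3]
width: 0.0331
t 3.1 shift [ 1.7 -0.4  0.7] turn [-0.01 -0.01 -0.05] F [ 0.1 -0.2  0.3] w 0.0331 pos [0.6204 0.1762 0.0907]
```

```bash
python3 -m jog '[[[0,0,0],[0,0,0],1],[[0,0,0],[0,0,0],1],[[0,0,0],[0,0,0],1],[[0,0,0],[0,0,0],1],[[0,0,0],[0,0,0],1]]'; python3 -m jog '[[[0,0,0],[0,0,-5],1],[[0,0,0],[0,0,-20],1],[[0,0,0],[0,0,-40],1],[[0,0,0],[0,0,-60],1],[[0,0,0],[0,0,-70],1]]'; python3 -m jog '[[[0,0,0],[0,0,0],1],[[0,0,0],[0,0,0],1],[[0,0,0],[0,0,0],1],[[0,0,0],[0,0,0],1]]'
python3 -c "
from h import *
a=np.radians(18)
b=np.array([.6204,.1762,.16])
to(b+[-.070*np.sin(a),.070*np.cos(a),0],108); snap('wrist','w2');snap('top','t2');snap('scene','s2')
crop('w2',240,130,400,270,3,'w2c');crop('s2',340,130,460,260,3,'s2c')
a=cv2.imread('pics/w2c.png');b=cv2.imread('pics/s2c.png');c=np.zeros((420,800,3),np.uint8);c[:,:480]=a;c[:390,480:]=b[:,:320];cv2.imwrite('pics/c2.png',c)"
```

```text
time: 3.6
tool_pos: [0.6204, 0.1763, 0.0908]
ee_rot: [-3.142, -0.0, 1.884]
wrist_force: [0.3, -0.1, 0.1]
width: 0.0002
time: 4.1
tool_pos: [0.6218, 0.1765, 0.1649]
ee_rot: [3.136, 0.001, 1.884]
wrist_force: [1.0, -0.7, -0.3]
width: 0.0004
time: 4.5
tool_pos: [0.6198, 0.1762, 0.1593]
ee_rot: [-3.139, -0.0, 1.884]
wrist_force: [-0.2, 0.2, -0.4]
width: 0.0003
t 4.5 shift [69.8  0.5 -0.7] turn [-0.14 -0.02 -0.05] F [-0.2  0.2 -0.4] w 0.0003 pos [0.6198 0.1762 0.1593]
```

View pics/c2.png

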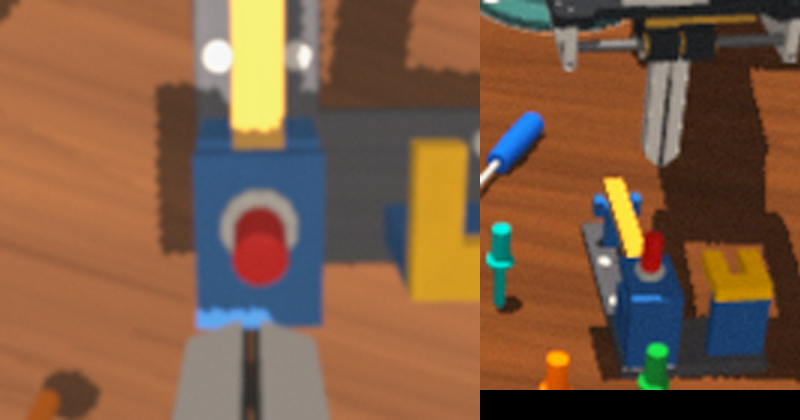

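The gripper closed on air (opening 0) and the pin still stands in the bore, handle at crop (260,250). I'll check where the fingertips appear against where the state says the TCP is.

```bash
python3 - <<'E'
from h import *
tcp=[.6198,.1762,.1595]
for f in('w2','s2','t2'): print(f,'tcp proj',proj(f,tcp),'handle top',proj(f,[.6195,.1775,.116]),'collar',proj(f,[.6195,.1775,.085]))
print('tips seen: wrist',240+250/3,130+330/3,'scene',340+(662-480)/3,130+163/3)
print('handle seen: wrist',240+260/3,130+258/3,'scene',340+(654-480)/3,130+235/3)
print(proj('w1',[.5793,.1665,.202]))
crop('t2',220,110,320,220,5,'t2c')
E
```

```text
w2 tcp proj [323.00054961 234.98590822] handle top [324.64335306 215.7325612 ] collar [324.48489535 205.29421905]
s2 tcp proj [397.88767071 191.96505612] handle top [396.84489799 207.39021786] collar [395.72538907 217.96419576]
t2 tcp proj [246.84581165 173.6408652 ] handle top [248.98688144 176.3144678 ] collar [250.76911288 178.02643519]
tips seen: wrist 323.3333333333333 240.0 scene 400.6666666666667 184.33333333333334
handle seen: wrist 326.6666666666667 216.0 scene 398.0 208.33333333333331
[322.94362364 234.74824697]
```

View pics/t2c.png

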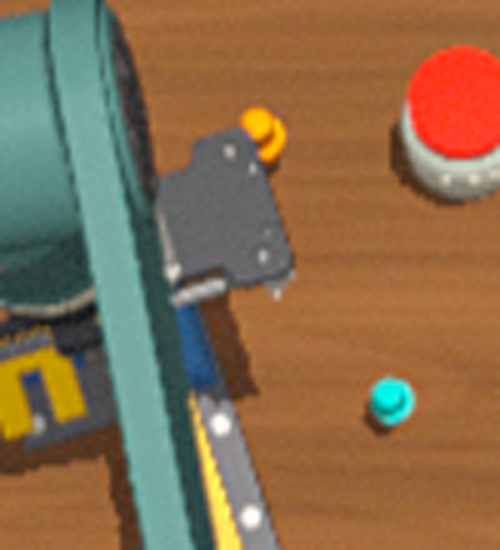

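```bash
python3 - <<'E'
from h import *
for u,v in((398,183),(402,183),(398,180),(403,180),(400,184)): print('scene',u,v,pt('s2',u,v),)
for u,v in((319,243),(328,243),(319,255),(328,255)): print('wrist',u,v,pt('w2',u,v))
for u,v in((398,205),(398,208),(398,212)): print('handle scene',pt('s2',u,v))
for u,v in((326,213),(326,217),(326,219)): print('handle wrist',pt('w2',u,v))
for u,v in((323,240),(323,243)): print('handle w1',pt('w1',u,v))
for u,v in((249,176),(249,177),(250,176)): print('handle top0',pt('top0',u,v))
# plausibility: bench depth
print(pt('top0',330,330),pt('s2',250,300),pt('w1',450,50))
E
```

```text
scene 398 183 [0.63220426 0.17513378 0.19175014]
scene 402 183 [0.63025944 0.18371523 0.19184845]
scene 398 180 [0.63174713 0.17443048 0.1992704 ]
scene 403 180 [0.62954689 0.18512942 0.1995339 ]
scene 400 184 [0.62977305 0.17957499 0.1882211 ]
wrist 319 243 [0.61132387 0.17108799 0.19677579]
wrist 328 243 [0.60965283 0.1758981  0.19703726]
wrist 319 255 [0.61132278 0.17129214 0.2126755 ]
wrist 328 255 [0.6098037  0.17570277 0.21286545]
handle scene [ 0.44766486  0.16997932 -0.00082468]
handle scene [0.61817697 0.18021192 0.11376345]
handle scene [0.62866105 0.18176581 0.1100994 ]
handle wrist [0.61721859 0.17792914 0.11504652]
handle wrist [0.62029341 0.17892688 0.1156721 ]
handle wrist [0.62194564 0.1794665  0.1156271 ]
handle w1 [0.61690298 0.17838716 0.11520088]
handle w1 [0.61998728 0.17936091 0.11504534]
handle top0 [0.62037122 0.1775252  0.11570797]
handle top0 [0.61794168 0.17769537 0.11433593]
handle top0 [0.62037335 0.17491897 0.11571472]
[ 0.20772023 -0.03558676  0.00050463] [ 0.87052092 -0.09928568 -0.00101274] [ 0.3910846   0.26214228 -0.00091293]
```

The depth readings put the real fingertips about 28 mm above the reported TCP, with x and y agreeing. That explains the miss, since the fingers shut just above the handle. I'll refine the offset.

```bash
python3 - <<'E'
from h import *
for f,us,vs in(('s2',range(392,408),range(176,192)),('w2',range(310,338),range(232,250))):
    P=np.array([pt(f,u,v) for u in us for v in vs if load(f)['d'][v,u]>0])
    k=P[(P[:,2]>.13)]; print(f,len(k),np.sort(k[:,2])[:8],k[np.argsort(k[:,2])[:6]].mean(0))
# open fingers in w1: tip visible near (240,242),(408,242)
P=np.array([pt('w1',u,v) for u in range(225,246) for v in range(232,262)]);k=P[P[:,2]>.13];print('w1 open L',np.sort(k[:,2])[:8],k[np.argsort(k[:,2])[:6]].mean(0))
P=np.array([pt('w1',u,v) for u in range(402,425) for v in range(232,262)]);k=P[P[:,2]>.13];print('w1 open R',np.sort(k[:,2])[:8],k[np.argsort(k[:,2])[:6]].mean(0))
E
```

```text
s2 98 [0.18821354 0.1882211  0.1890883  0.18913236 0.18949852 0.18965661
 0.19129998 0.1914575 ] [0.63117108 0.17856602 0.18896841]
w2 333 [0.18531341 0.18586347 0.18650218 0.18713732 0.18719071 0.18730078
 0.18735702 0.1873574 ] [0.61111699 0.17340485 0.18655131]
w1 open L [0.22802838 0.22925494 0.22942042 0.22958589 0.22959322 0.22982976
 0.2298334  0.22990313] [0.58552735 0.1182564  0.22928543]
w1 open R [0.22858858 0.22897465 0.2292674  0.22943866 0.22970427 0.22986522
 0.22996538 0.23001956] [0.55782792 0.2102267  0.22930646]
```

```bash
python3 -m jog '[[[0,0,0],[1.7,0.5,0],0],[[0,0,0],[1.7,0.5,0],0],[[0,0,0],[1.7,0.5,0],0],[[0,0,0],[1.7,0.5,0],0],[[0,0,0],[1.7,0.5,0],0]]'; python3 -c "
from h import *
to([.6197,.1778,.063],108)"
```

```text
time: 5.15
tool_pos: [0.6204, 0.1781, 0.1608]
ee_rot: [3.141, -0.0, 1.884]
wrist_force: [0.0, 0.2, 0.5]
width: 0.0371
t 5.15 shift [-0.  -0.8 97.8] turn [ 0.01 -0.   -0.05] F [0.  0.2 0.5] w 0.0371 pos [0.6204 0.1781 0.1608]
```

```bash
python3 -m jog '[[[0,0,0],[0,-0.8,20],0],[[0,0,0],[0,-0.8,60],0],[[0,0,0],[0,-0.8,85],0],[[0,0,0],[0,-0.8,97],0],[[0,0,0],[0,-0.8,97],0]]'; python3 -m jog '[[[0,0,0],[0,0,0],1],[[0,0,0],[0,0,0],1],[[0,0,0],[0,0,0],1],[[0,0,0],[0,0,0],1],[[0,0,0],[0,0,0],1]]'
python3 -c "
from h import *
to([.6197,.1778,.063],108)"
```

```text
time: 5.65
tool_pos: [0.6182, 0.1775, 0.0615]
ee_rot: [-3.137, -0.001, 1.884]
wrist_force: [-0.3, 0.3, 0.0]
width: 0.0467
time: 6.15
tool_pos: [0.6202, 0.1781, 0.065]
ee_rot: [3.14, -0.0, 1.884]
wrist_force: [-0.7, -0.1, 2.9]
width: 0.0155
t 6.15 shift [-0.1 -0.6  2. ] turn [ 0.12 -0.01 -0.05] F [-0.7 -0.1  2.9] w 0.0155 pos [0.6202 0.1781 0.065 ]
```

Gripped at 15.5 mm. Now lifting straight up.

```bash
python3 -m jog '[[[0,0,0],[0,0,0],1],[[0,0,0],[0,0,0],1],[[0,0,0],[0,0,-8],1],[[0,0,0],[0,0,-20],1],[[0,0,0],[0,0,-32],1]]'; python3 -m jog '[[[0,0,0],[0,0,-12],1],[[0,0,0],[0,0,-24],1],[[0,0,0],[0,0,-34],1],[[0,0,0],[0,0,-34],1],[[0,0,0],[0,0,-34],1]]';python3 -c "
from h import *
a=np.radians(18)
b=np.array([.6197,.1778,.063+.066])
to(b,108);to(b+[-.070*np.sin(a),.070*np.cos(a),0],108); snap('wrist','w3')
crop('w3',240,110,440,250,4,'w3c')"
```

```text
time: 6.65
tool_pos: [0.6193, 0.1778, 0.096]
ee_rot: [-3.14, -0.0, 1.884]
wrist_force: [1.5, 1.6, -0.4]
width: 0.0152
time: 7.15
tool_pos: [0.6197, 0.1777, 0.1301]
ee_rot: [3.141, 0.0, 1.884]
wrist_force: [0.6, 0.1, -0.4]
width: 0.0151
t 7.15 shift [0.1 0.  1.1] turn [ 0.02  0.01 -0.06] F [ 0.6  0.1 -0.4] w 0.0151 pos [0.6197 0.1777 0.1301]
t 7.15 shift [70.1 -0.   1.1] turn [ 0.02  0.01 -0.06] F [ 0.6  0.1 -0.4] w 0.0151 pos [0.6197 0.1777 0.1301]
```

View pics/w3c.png

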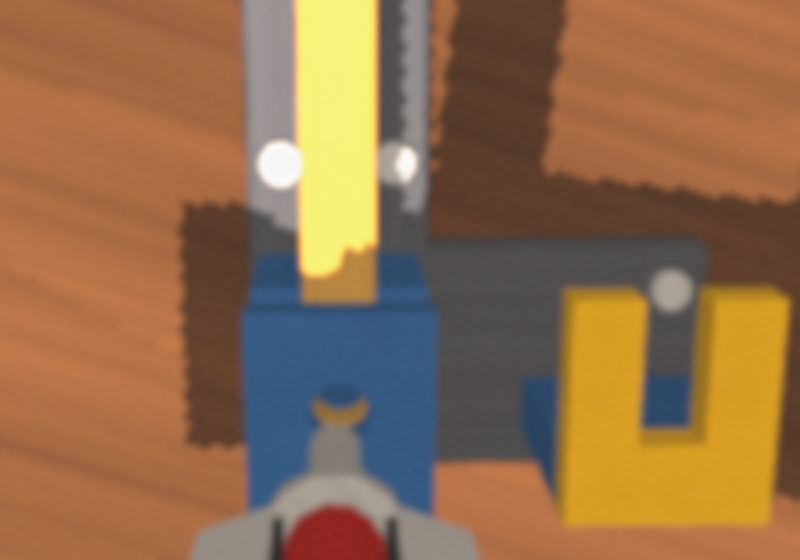

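The pin is out and held in the gripper, and the bore is empty. The slot's back wall top edge is centred at crop (674,443), with its edges at x≈643 and 705.

```bash
python3 - <<'E'
from h import *
W=lambda x,y,z:pt('w3',240+x/4-.375,110+y/4-.375,z)
b=W(674,443,.08);fr=W(680,298,.08);print('back',b,'front',fr,np.degrees(np.arctan2(*(b-fr)[1::-1])),np.linalg.norm(b-fr))
L=W(641,443,.08);Rr=W(705,443,.08);print('yaw from back wall',np.degrees(np.arctan2(*(Rr-L)[1::-1]))-90,np.linalg.norm(L-Rr))
bl=W(565,525,.08);br=W(772,525,.08);print('yaw plate back',np.degrees(np.arctan2(*(br-bl)[1::-1]))-90,np.linalg.norm(br-bl))
a=np.radians(18);x=np.array([np.cos(a),np.sin(a),0]);y=np.array([-np.sin(a),np.cos(a),0])
for bore in([.6197,.1778,.08],):
    s=np.array(bore)+.07*y; print('seat from bore',s)
print('seat from back',b-.0075*x,'from corners',(bl+br)/2)
for q in (b,fr,bl,br): d=q-s; print(d@x,d@y)
print('bore',W(340,410,.08), 'tip pin', proj('w3',[.6197,.1778,.08]))
E
```

```text
back [0.6039107 0.247929  0.08     ] front [0.57456322 0.23732073 0.08      ] 19.87345560193214 0.03120593148581742
yaw from back wall 17.935440761503614 0.013474492004621016
yaw plate back 17.93636029071172 0.04440871548359528
seat from bore [0.59806881 0.24437396 0.08      ]
seat from back [0.59677778 0.24561137 0.08      ] from corners [0.62151854 0.25381292 0.08      ]
0.006654540651786267 0.0015758028783917314
-0.024534710297848202 0.0005556141222019046
0.025194157657901235 -0.020473722591060433
0.02524348340555931 0.023934965498924092
bore [0.61864532 0.17877311 0.08      ] tip pin [323.129162   212.92819833]
```

```bash
python3 -m jog '[[[0,0,0],[25,-0.5,0],1],[[0,0,0],[60,-0.5,0],1],[[0,0,0],[70.5,-0.5,0],1],[[0,0,0],[70.5,-0.5,0],1],[[0,0,0],[70.5,-0.5,0],1]]'; python3 -m jog '[[[0,0,0],[0,0,8],1],[[0,0,0],[0,0,16],1],[[0,0,0],[0,0,24],1],[[0,0,0],[0,0,24],1]]'; python3 -c "
from h import *
a=np.radians(18)
b=np.array([.6197,.1778,.063+.004])
to(b+[-.070*np.sin(a),.070*np.cos(a),0],108);print(robot.get_obs()['wrist_torque'])"
```

```text
time: 7.7
tool_pos: [0.5975, 0.2439, 0.1293]
ee_rot: [-3.141, 0.001, 1.884]
wrist_force: [0.1, 0.7, 0.2]
width: 0.0154
time: 8.1
tool_pos: [0.5963, 0.2437, 0.1032]
ee_rot: [-3.137, -0.0, 1.883]
wrist_force: [-0.2, -0.2, -1.4]
width: 0.0153
t 8.1 shift [ 0.1  2.  36.2] turn [-0.24 -0.   -0.1 ] F [-0.2 -0.2 -1.4] w 0.0153 pos [0.5963 0.2437 0.1032]
[ 0.05250319  0.01523954 -0.04303367]
```

```bash
python3 -m jog '[[[0,0,0],[0,0.3,10],1],[[0,0,0],[0,0.3,20],1],[[0,0,0],[0,0.3,30],1],[[0,0,0],[0,0.3,37],1],[[0,0,0],[0,0.3,37],1]]'; python3 -m jog '[[[0,0,0],[0,0,1],1],[[0,0,0],[0,0,1],1],[[0,0,0],[0,0,2],1],[[0,0,0],[0,0,2],1]]'; python3 -c "
from h import *
a=np.radians(18)
b=np.array([.6197,.1778,.063])
to(b+[-.070*np.sin(a),.070*np.cos(a),0],108);print(robot.get_obs()['wrist_torque'])"
```

```text
time: 8.6
tool_pos: [0.5966, 0.2445, 0.0667]
ee_rot: [-3.138, -0.0, 1.884]
wrist_force: [0.3, -0.4, -2.0]
width: 0.0153
time: 9.0
tool_pos: [0.5979, 0.2449, 0.0671]
ee_rot: [3.141, -0.0, 1.884]
wrist_force: [0.4, -0.6, -1.1]
width: 0.0153
t 9.0 shift [-0.5 -0.   4.1] turn [ 0.04 -0.   -0.05] F [ 0.4 -0.6 -1.1] w 0.0153 pos [0.5979 0.2449 0.0671]
[ 0.07545228 -0.02908786  0.00926956]
```

```bash
python3 -m jog '[[[0,0,0],[0,0,1],1],[[0,0,0],[0,0,2],1],[[0,0,0],[0,0,2],1],[[0,0,0],[0,0,2],1]]'; python3 -m jog '[[[0,0,0],[0,0,0.7],1],[[0,0,0],[0,0,1.3],1],[[0,0,0],[0,0,1.3],1],[[0,0,0],[0,0,1.3],1]]';
```

```text
time: 9.4
tool_pos: [0.5978, 0.2448, 0.065]
ee_rot: [3.141, -0.0, 1.884]
wrist_force: [-0.1, 0.2, 1.1]
width: 0.0151
time: 9.8
tool_pos: [0.5979, 0.2449, 0.065]
ee_rot: [3.14, -0.0, 1.884]
wrist_force: [-1.0, -0.7, 6.1]
width: 0.0151
```

Collar seated: z has stopped at 0.065 with 6 N upward. Releasing and rising.

```bash
python3 -m jog '[[[0,0,0],[0,0,0],0],[[0,0,0],[0,0,0],0],[[0,0,0],[0,0,0],0],[[0,0,0],[0,0,0],0],[[0,0,0],[0,0,0],0]]'; python3 -m jog '[[[0,0,0],[0,0,-10],-0.2],[[0,0,0],[0,0,-40],-0.2],[[0,0,0],[0,0,-75],-0.2],[[0,0,0],[0,0,-100],-0.2],[[0,0,0],[0,0,-110],-0.2]]';python3 -m jog '[[[0,0,0],[-70,-75,0],-0.2],[[0,0,0],[-70,-75,0],-0.2],[[0,0,0],[-70,-75,0],-0.2],[[0,0,0],[-70,-75,0],-0.2],[[0,0,0],[-70,-75,0],-0.2]]'; python3 -c "
from h import *
a=np.radians(18);x=np.array([np.cos(a),np.sin(a),0])
to(np.array([.6197,.1778,.175])-.075*x,108);snap('wrist','w4')
crop('w4',250,60,450,360,2,'w4c')"
```

```text
time: 10.3
tool_pos: [0.5976, 0.2448, 0.0631]
ee_rot: [-3.141, -0.0, 1.884]
wrist_force: [-0.4, 1.0, -0.9]
width: 0.0468
time: 10.8
tool_pos: [0.5994, 0.2454, 0.1784]
ee_rot: [3.134, -0.0, 1.884]
wrist_force: [0.3, 0.5, 0.3]
width: 0.0566
time: 11.3
tool_pos: [0.5485, 0.1558, 0.1736]
ee_rot: [3.141, -0.001, 1.884]
wrist_force: [0.0, 0.3, 0.9]
width: 0.0563
t 11.3 shift [-1.1 -0.5 -1.4] turn [ 0.05 -0.03 -0.03] F [0.  0.3 0.9] w 0.0563 pos [0.5485 0.1558 0.1736]
```

View pics/w4c.png

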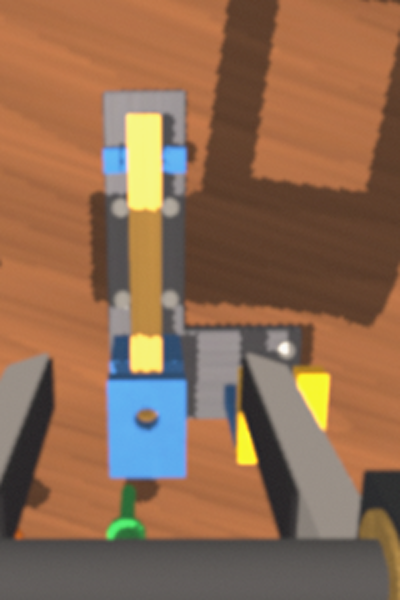

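```bash
python3 - <<'E'
from h import *
snap('scene','s4');s=load('s4');im=s['im'].astype(int)
m=(im[...,0]>110)&(im[...,1]<60)&(im[...,2]<60)&(s['d']>0)
P=np.array([np.r_[pt('s4',u,v),u,v] for v,u in zip(*np.where(m)) if 330<u<470 and 150<v<270]);print(len(P),np.median(P,0),P[:,2].min(),P[:,2].max(), P[:,3:].min(0),P[:,3:].max(0))
print('expect',proj('s4',[.598,.2447,.116]),proj('s4',[.598,.2447,.085]))
W=lambda x,y,z:pt('w4',250+x/2-.25,60+y/2-.25,z)
t=W(144,115,.067);m=W(146,365,.067);bo=W(147,417,.08);print('tail',t,'mouth',m,'bore',bo,np.degrees(np.arctan2(*(m-t)[1::-1])))
x=(m-t)/np.linalg.norm(m-t);g=t+(.152-.075)*x;print('grip',g)
to([g[0],g[1],.016],108)
E
```

```text
89 [6.05095501e-01 2.44990489e-01 1.03492206e-01 4.26000000e+02
 2.11000000e+02] -0.003501307131471454 0.11522688160090933 [351. 191.] [446. 238.]
expect [426.86568165 206.13693196] [425.27887057 216.69700728]
tail [0.47614802 0.13122059 0.067     ] mouth [0.59615632 0.17105326 0.067     ] bore [0.61824626 0.17875578 0.08      ] 18.36182780551288
grip [0.54922765 0.15547689 0.067     ]
t 11.4 shift [ -1.    0.3 157.4] turn [ 0.03 -0.02  0.02] F [-0.3  0.4 -0.1] w 0.0565 pos [0.5486 0.1562 0.1734]
```

The pin hangs upright in the notch: handle top at z≈0.115 and (0.60,0.245), as expected. The link hasn't moved. Descending onto the bar.

```bash
python3 -m jog '[[[0,0,0],[-1,0,40],-0.2],[[0,0,0],[-1,0,80],-0.2],[[0,0,0],[-1,0,115],-0.2],[[0,0,0],[-1,0,130],-0.2],[[0,0,0],[-1,0,130],-0.2]]'; python3 -m jog '[[[0,0,0],[0,0,10],-0.2],[[0,0,0],[0,0,20],-0.2],[[0,0,0],[0,0,26],-0.2],[[0,0,0],[0,0,26],-0.2],[[0,0,0],[0,0,26],-0.2]]'; python3 -c "
from h import *
to([.5492,.1555,.017],108)"
```

```text
time: 11.9
tool_pos: [0.5465, 0.1546, 0.0406]
ee_rot: [-3.136, -0.001, 1.885]
wrist_force: [-0.3, -0.2, -0.4]
width: 0.0563
time: 12.4
tool_pos: [0.5485, 0.1542, 0.0179]
ee_rot: [3.141, -0.0, 1.884]
wrist_force: [-0.1, 0.1, 0.8]
width: 0.0564
t 12.4 shift [1.1 1.  0.9] turn [ 0.04 -0.   -0.06] F [-0.1  0.1  0.8] w 0.0564 pos [0.5485 0.1542 0.0179]
```

```bash
python3 -m jog '[[[0,0,0],[1,0.5,0],1],[[0,0,0],[1,0.5,0],1],[[0,0,0],[1,0.5,0],1],[[0,0,0],[1,0.5,0],1],[[0,0,0],[1,0.5,0],1]]'; python3 -m jog '[[[0,0,0],[0,0,0],1],[[0,0,0],[0,0,0],1],[[0,0,0],[0,0,0],1],[[0,0,0],[0,0,0],1]]'; python3 -c "
from h import *
to([.5492,.1555,.017],108);print(robot.get_obs()['wrist_torque'])"
```

```text
time: 12.9
tool_pos: [0.5485, 0.1553, 0.0176]
ee_rot: [3.141, -0.0, 1.884]
wrist_force: [-0.0, -0.3, 0.2]
width: 0.0197
time: 13.3
tool_pos: [0.5484, 0.1553, 0.0175]
ee_rot: [3.142, -0.0, 1.884]
wrist_force: [-0.8, 0.4, 0.5]
width: 0.0159
t 13.3 shift [-0.   0.8  0.5] turn [ 0.   -0.   -0.05] F [-0.8  0.4  0.5] w 0.0159 pos [0.5484 0.1553 0.0175]
[-0.02084183  0.00348291  0.06416914]
```

```bash
python3 -m jog '[[[0,0,0],[0,0,-1],1],[[0,0,0],[0,0,-1.5],1],[[0,0,0],[0,-5,-1.5],1],[[0,0,0],[0,-12,-1.5],1],[[0,0,0],[0,-20,-1.5],1]]'; python3 -m jog '[[[0,0,0],[0,-10,0],1],[[0,0,0],[0,-20,0],1],[[0,0,0],[0,-30,0],1],[[0,0,0],[0,-36,0],1],[[0,0,0],[0,-36,0],1]]'; python3 -c "
from h import *
to([.5492,.1555,.017],108);print(robot.get_obs()['wrist_torque'])"
```

```text
time: 13.8
tool_pos: [0.5284, 0.1489, 0.0186]
ee_rot: [-3.141, -0.0, 1.884]
wrist_force: [-0.1, -0.5, -3.2]
width: 0.0157
time: 14.3
tool_pos: [0.5122, 0.1435, 0.0196]
ee_rot: [3.099, -0.0, 1.884]
wrist_force: [43.6, 14.8, -37.3]
width: 0.0159
t 14.3 shift [-0.  38.7  4.3] turn [ 2.43 -0.02 -0.06] F [ 43.6  14.8 -37.3] w 0.0159 pos [0.5122 0.1435 0.0196]
[ 2.92805014 -7.97005028  0.32956991]
```

Blocked: the fingers have run into the rest post, because gripped at 75 mm they have only about 40 mm of travel. I'll back off at once, set the link down and regrip it nearer the eye.

```bash
python3 -m jog '[[[0,0,0],[0,22,0],1],[[0,0,0],[0,23,0],1],[[0,0,0],[0,24,0],1],[[0,0,0],[0,24,0],1],[[0,0,0],[0,24,0],1]]'; python3 -c "
from h import *
to([.5484,.1553,.0175],108);print(robot.get_obs()['wrist_torque']);snap('wrist','w5');crop('w5',250,60,450,260,3,'w5c')"
```

```text
time: 14.8
tool_pos: [0.517, 0.1452, 0.0191]
ee_rot: [-3.141, -0.0, 1.884]
wrist_force: [0.6, -0.2, -2.2]
width: 0.016
t 14.8 shift [-0.  33.   1.5] turn [-0.03 -0.   -0.05] F [ 0.6 -0.2 -2.2] w 0.016 pos [0.517  0.1452 0.0191]
[ 0.00404457  0.10409364 -0.0378066 ]
```

View pics/w5c.png

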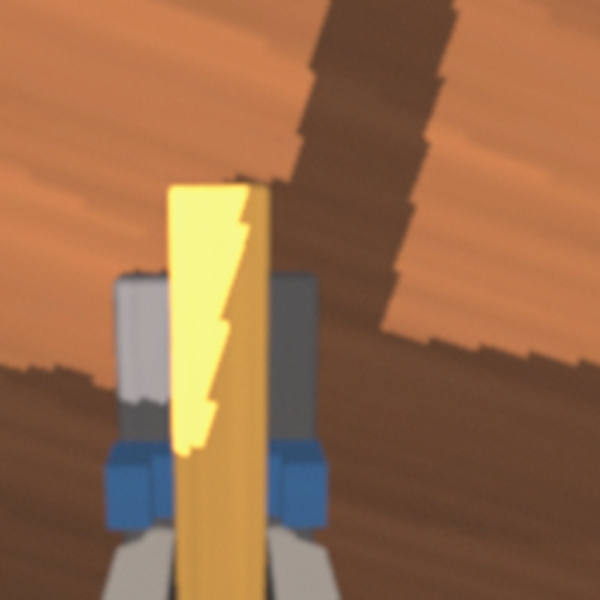

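The link is still gripped straight, its tail at crop (210,185), and drawn about 33 mm. Set down, regrip 17 mm nearer the eye.

```bash
python3 -m jog '[[[0,0,0],[0,0,1.2],1],[[0,0,0],[0,0,1.7],1],[[0,0,0],[0,0,1.7],0.3],[[0,0,0],[0,0,1.7],0.3],[[0,0,0],[0,0,1.7],0.3]]'; python3 -m jog '[[[0,0,0],[0,5,0],0.3],[[0,0,0],[0,12,0],0.3],[[0,0,0],[0,17,0],0.3],[[0,0,0],[0,17,0],0.3],[[0,0,0],[0,17,0],1]]'; python3 -m jog '[[[0,0,0],[0,0,0],1],[[0,0,0],[0,0,0],1],[[0,0,0],[0,0,0],1],[[0,0,0],[0,0,0],1],[[0,0,0],[0,0,0],1]]';  python3 -c "
from h import *
to([.5484,.1553,.0175],108);print(robot.get_obs()['wrist_torque'])"
```

```text
time: 15.35
tool_pos: [0.5185, 0.1455, 0.0178]
ee_rot: [3.14, 0.0, 1.884]
wrist_force: [-0.6, -0.2, -0.3]
width: 0.0324
time: 15.85
tool_pos: [0.5343, 0.1507, 0.0171]
ee_rot: [-3.141, -0.0, 1.884]
wrist_force: [0.5, -0.0, 0.4]
width: 0.0283
time: 16.35
tool_pos: [0.534, 0.1506, 0.0172]
ee_rot: [-3.141, -0.0, 1.884]
wrist_force: [0.4, -0.3, -1.0]
width: 0.0159
t 16.35 shift [-0.  15.2 -0.3] turn [-0.01 -0.01 -0.05] F [ 0.4 -0.3 -1. ] w 0.0159 pos [0.534  0.1506 0.0172]
[0.03931543 0.00042922 0.05350689]
```

```bash
python3 -m jog '[[[0,0,0],[0,0,-1.5],1],[[0,0,0],[0,-4,-1.5],1],[[0,0,0],[0,-10,-1.5],1],[[0,0,0],[0,-16,-1.5],1],[[0,0,0],[0,-16,-1.5],1]]'; python3 -m jog '[[[0,0,0],[0,0,-5],1],[[0,0,0],[0,0,-15],1],[[0,0,0],[0,0,-30],1],[[0,0,0],[0,0,-60],1]]';  python3 -c "
from h import *
to([.5484,.1553,.0175],108);print(robot.get_obs()['wrist_torque'])"
```

```text
time: 16.85
tool_pos: [0.5177, 0.1454, 0.0185]
ee_rot: [-3.141, -0.0, 1.884]
wrist_force: [0.4, -0.6, -2.4]
width: 0.0154
time: 17.25
tool_pos: [0.5176, 0.1455, 0.0783]
ee_rot: [-3.138, -0.001, 1.884]
wrist_force: [0.5, 0.6, -2.4]
width: 0.0157
t 17.25 shift [-0.2 32.6 60.7] turn [-0.23 -0.04 -0.05] F [ 0.5  0.6 -2.4] w 0.0157 pos [0.5176 0.1455 0.0783]
[ 0.04447793 -0.00789688  0.00832719]
```

```bash
python3 -m jog '[[[0,0,0],[0,0,-20],1],[[0,0,0],[0,0,-55],1],[[0,0,0],[0,0,-90],1],[[0,0,0],[0,0,-110],1],[[0,0,0],[0,0,-110],1]]'; python3 -m jog '[[[0,0,0],[-20,-7,0],1],[[0,0,0],[-56,-19,0],1],[[0,0,0],[-92,-31,0],1],[[0,0,0],[-128,-43,0],1],[[0,0,0],[-165,-55,0],1]]';  python3 -m jog '[[[0,0,1.6],[-36,-12,0],1],[[0,0,3.2],[-72,-24,0],1],[[0,0,4.8],[-108,-36,0],1],[[0,0,6.4],[-145,-48,0],1],[[0,0,6.4],[-165,-55,0],1]]';python3 -m jog '[[[0,0,0],[0,0,0],1],[[0,0,0],[0,0,0],1],[[0,0,0],[0,0,0],1]]'; python3 -c "
from h import *
to([.515,-.2021,.133],101.6);snap('wrist','w6');snap('top','t6');snap('scene','s6')
crop('w6',200,0,400,270,2,'w6c');crop('s6',200,130,300,230,4,'s6c')
a=cv2.imread('pics/w6c.png');b=cv2.imread('pics/s6c.png');c=np.zeros((540,800,3),np.uint8);c[:,:400]=a;c[:400,400:]=b;cv2.imwrite('pics/c6.png',c)"
```

```text
time: 17.75
tool_pos: [0.5216, 0.1462, 0.1949]
ee_rot: [3.131, 0.001, 1.884]
wrist_force: [0.1, -0.4, -2.5]
width: 0.0159
time: 18.25
tool_pos: [0.5167, -0.0294, 0.1877]
ee_rot: [-3.14, -0.001, 1.885]
wrist_force: [0.8, -0.1, -2.2]
width: 0.015
time: 18.75
tool_pos: [0.515, -0.2049, 0.1873]
ee_rot: [-3.139, -0.0, 1.769]
wrist_force: [-0.3, 0.2, -2.5]
width: 0.0156
time: 19.05
tool_pos: [0.5159, -0.2009, 0.1883]
ee_rot: [-3.141, -0.001, 1.774]
wrist_force: [0.1, 0.1, -2.3]
width: 0.0153
t 19.05 shift [-1.1 -1.1 55.3] turn [-0.02 -0.07  0.02] F [ 0.1  0.1 -2.3] w 0.0153 pos [ 0.5159 -0.2009  0.1883]
```

View pics/c6.png

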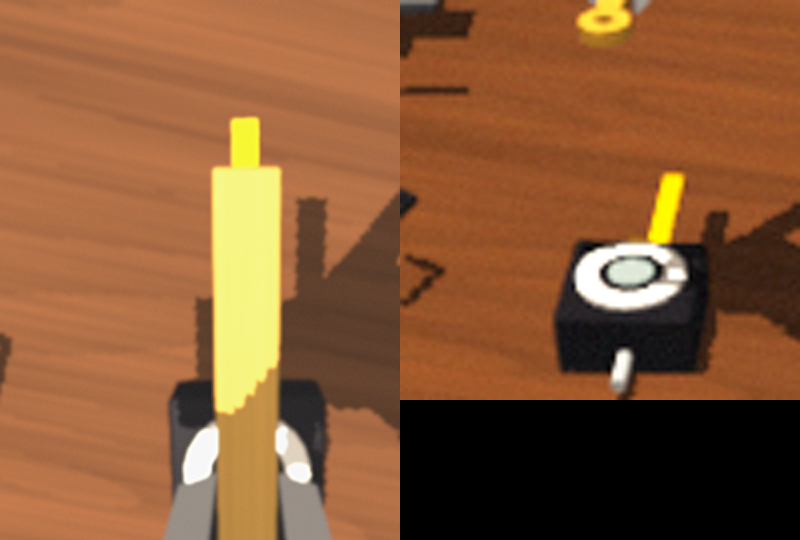

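```bash
python3 - <<'E'
from h import *
S=lambda x,y,z:pt('s6',200+(x-400)/4-.375,130+y/4-.375,z)
W=lambda x,y,z:pt('w6',200+x/2-.25,y/2-.25,z)
e=S(604,19,.238);l=S(631,271,.051);le=S(674,174,0);print('eye scene',e,'lens scene',l,'line end',le,'diff',(e-l)*1000,'yaw scene',np.degrees(np.arctan2(*(l-le)[1::-1])))
for u,v in((248,134),(248,137),(251,139),(254,134)): print('  eye depth',pt('s6',u,v))
t=W(246,168,.238);s=W(248,480,.238);print('tail wrist',t,'link yaw',np.degrees(np.arctan2(*(s-t)[1::-1])))
d=W(231,168,.238);print('bar width',np.linalg.norm(W(212,180,.238)-W(280,180,.238)))
for y in (180,240,300): print('bar depth',pt('w6',200+246//2,y//2), end=' ')
print()
w=W(245,119,0);print('line end wrist',w,'top',pt('top0',355+(724-500)/5-.4,165+512/5-.4,0))
a=np.radians(11.6);print('eye from tail',t+.152*np.array([np.cos(a),np.sin(a),0]))
# lens & line by segmentation in top0
s0=load('top0');im=s0['im'].astype(int)
m=(im[...,0]>180)&(im[...,1]>170)&(im[...,2]<90);v,u=np.where(m);k=(u>370)&(u<420)&(v>222)&(v<280);u,v=u[k],v[k]
P=np.array([pt('top0',a,b,0)[:2] for a,b in zip(u,v)]);q=cv2.fitLine(P.astype(np.float32),cv2.DIST_L2,0,.01,.01).ravel();print('top line yaw',np.degrees(np.arctan2(q[1],q[0]))%180,q)
r=(im.min(2)>215);v,u=np.where(r);k=(u>365)&(u<410)&(v>178)&(v<220);el=cv2.minEnclosingCircle(np.c_[u[k],v[k]].astype(np.float32));print(el,pt('top0',*el[0],.05))
E
```

```text
eye scene [ 0.57595175 -0.18834023  0.238     ] lens scene [ 0.57332281 -0.18835697  0.051     ] line end [ 0.37903393 -0.23050554  0.        ] diff [2.62893243e+00 1.67382654e-02 1.87000000e+02] yaw scene 12.23995149997699
  eye depth [ 0.57229125 -0.1966586   0.23609487]
  eye depth [ 0.58700579 -0.19089917  0.2363413 ]
  eye depth [ 0.59072868 -0.18208601  0.23404334]
  eye depth [ 0.57072038 -0.18180154  0.23714038]
tail wrist [ 0.42444595 -0.21980159  0.238     ] link yaw 11.97338057744372
bar width 0.01564063623646135
bar depth [ 0.42703772 -0.21915276  0.23752985] bar depth [ 0.44014617 -0.21646347  0.23783249] bar depth [ 0.45396759 -0.21362744  0.23724792] 
line end wrist [ 0.38009426 -0.22952931  0.        ] top [ 0.38033079 -0.23049423  0.        ]
eye from tail [ 0.57334139 -0.18923774  0.238     ]
top line yaw 12.175145 [ 0.9775075   0.21090078  0.44320172 -0.21778563]
((385.0, 194.5), 16.286596298217773) [ 0.57943075 -0.18570056  0.05      ]
```

The crops show the eye at scene crop (604,19), the lens at (631,271) and the bar lying over the yellow line. The estimates agree that the eye is within about 1–2 mm of the lens axis and the yaw within about 0.4°. Lowering 55 mm.

```bash
python3 -m jog '[[[0,0,0],[0,-1,8],1],[[0,0,-0.3],[0,-1,20],1],[[0,0,-0.3],[0,-1,32],1],[[0,0,-0.3],[0,-1,44],1],[[0,0,-0.3],[0,-1,52],1]]'; python3 -m jog '[[[0,0,0],[0,0,2],1],[[0,0,0],[0,0,3],1],[[0,0,0],[0,0,3],1],[[0,0,0],[0,0,3],1],[[0,0,0],[0,0,3],1]]';python3 -c "
from h import *
to([.5149,-.2013,.133],102);snap('wrist','w7');snap('scene','s7')
crop('w7',200,0,400,270,2,'w6c');crop('s7',200,130,300,230,5,'s6c')
a=cv2.imread('pics/w6c.png')[:,100:400];b=cv2.imread('pics/s6c.png');c=np.zeros((540,800,3),np.uint8);c[:,:300]=a;c[:500,300:]=b;cv2.imwrite('pics/c7.png',c)"
```

```text
time: 19.7
tool_pos: [0.5141, -0.2019, 0.1344]
ee_rot: [-3.139, -0.002, 1.778]
wrist_force: [0.6, -0.4, -1.7]
width: 0.0158
time: 20.2
tool_pos: [0.5153, -0.2025, 0.1344]
ee_rot: [3.141, 0.001, 1.778]
wrist_force: [1.3, -0.6, -1.6]
width: 0.0155
t 20.2 shift [ 1.3 -0.2  1.4] turn [ 0.06  0.04 -0.15] F [ 1.3 -0.6 -1.6] w 0.0155 pos [ 0.5153 -0.2025  0.1344]
```

View pics/c7.png

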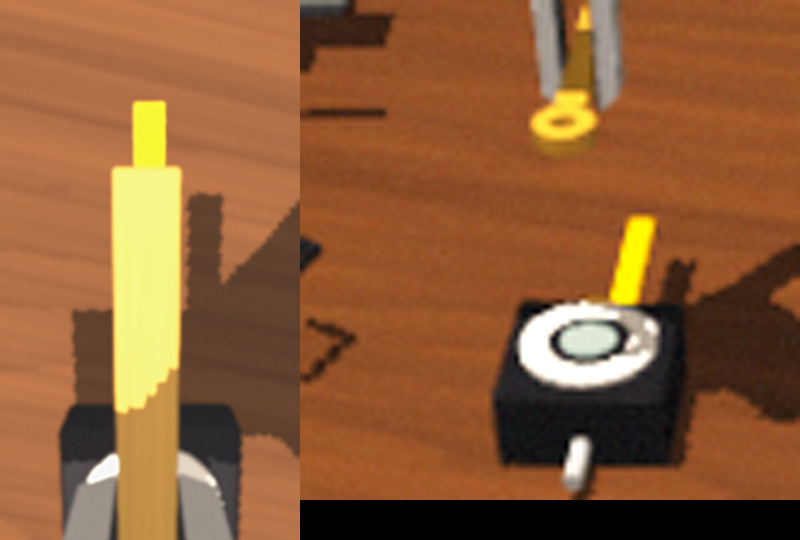

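The eye is at scene crop (564,122), above the lens at (588,340). In the wrist view the bar lies along the line.

```bash
python3 - <<'E'
from h import *
S=lambda x,y,z:pt('s7',200+(x-300)/5-.4,130+y/5-.4,z)
W=lambda x,y,z:pt('w7',250+x/2-.25,y/2-.25,z)
l=S(588,340,.051);print('lens',l)
s=load('s7');im=s['im'].astype(int)
P=np.array([pt('s7',u,v) for v in range(149,159) for u in range(246,260) if im[v,u,0]>190 and im[v,u,2]<110 and s['d'][v,u]>0]);print('eye top z from depth',np.median(P[:,2]),np.percentile(P[:,2],[10,90]),'eye xy mean',P[:,:2].mean(0),len(P))
for z in(.181,.183): e=S(564,122,z);print('eye scene',z,e,(e-l)[:2]*1000)
B=np.array([pt('w7',324,v) for v in range(90,240,10)]);k=np.polyfit(np.hypot(B[:,0]-B[0,0],B[:,1]-B[0,1]),B[:,2],1);print('bar z vs s',B[[0,5,14]],k, 'slope deg',np.degrees(k[0]))
t=W(147,168,.183);m=W(147.5,480,.183);y=np.degrees(np.arctan2(*(m-t)[1::-1]));a=np.radians(12);print('tail',t,'yaw',y,'eye',t+.152*np.array([np.cos(a),np.sin(a),0]))
w=W(149,102,0);print('line end',w)
to([.515,-.2013,.1335],102)
E
```

```text
lens [ 0.5743952  -0.18844536  0.051     ]
eye top z from depth 0.18195412939627165 [0.17571434 0.18357408] eye xy mean [ 0.54978782 -0.19974489] 93
eye scene 0.181 [ 0.57165418 -0.19076578  0.181     ] [-2.74101825 -2.32041108]
eye scene 0.183 [ 0.5748513  -0.18936047  0.183     ] [ 0.45610189 -0.91510555]
bar z vs s [[ 0.42641472 -0.22056158  0.18339048]
 [ 0.44867744 -0.21587913  0.18293277]
 [ 0.49376883 -0.20639752  0.18346394]] [0.00267102 0.18344959] slope deg 0.15303842003036383
tail [ 0.42380319 -0.22146323  0.183     ] yaw 11.936649075814255 eye [ 0.57248163 -0.18986065  0.183     ]
line end [ 0.37990939 -0.22980323  0.        ]
t 20.3 shift [1.2 0.  0.7] turn [ 0.04  0.02 -0.15] F [ 0.8  0.8 -2.4] w 0.0157 pos [ 0.5152 -0.2024  0.1342]
```

Height above the glass is about 120.4–121 mm, the slope 0.15° and the eye within about 1 mm. One small trim, then settle, check and hand in.

```bash
python3 -m jog '[[[0,0,0],[0.8,0,0.6],1],[[0,0,0],[0.8,0,0.6],1],[[0,0,0],[0.8,0,0.6],1],[[0,0,0],[0.8,0,0.6],1],[[0,0,0],[0.8,0,0.6],1]]'; python3 -m jog '[[[0,0,0],[0,0,0],1],[[0,0,0],[0,0,0],1],[[0,0,0],[0,0,0],1],[[0,0,0],[0,0,0],1],[[0,0,0],[0,0,0],1]]'; python3 - <<'E'
from h import *
to([.515,-.2013,.1335],102);snap('scene','s8');s=load('s8');im=s['im'].astype(int)
m=(im[...,0]>110)&(im[...,1]<60)&(im[...,2]<60)&(s['d']>0)
P=np.array([np.r_[pt('s8',u,v)] for v,u in zip(*np.where(m)) if 410<u<440 and 190<v<230]);print('pin',len(P),np.median(P,0),P[:,2].max())
from bench import close_job
if len(P)>30 and P[:,2].max()>.11: print(close_job())
E
```

```text
time: 20.8
tool_pos: [0.5148, -0.2015, 0.1331]
ee_rot: [3.142, -0.0, 1.778]
wrist_force: [0.5, -0.3, -2.3]
width: 0.0159
time: 21.3
tool_pos: [0.5148, -0.2015, 0.1331]
ee_rot: [3.142, -0.0, 1.778]
wrist_force: [0.2, -0.6, -3.2]
width: 0.0157
t 21.3 shift [ 0.2  0.2 -0.4] turn [ 0.   -0.01 -0.15] F [ 0.2 -0.6 -3.2] w 0.0157 pos [ 0.5148 -0.2015  0.1331]
pin 84 [0.60496283 0.24474777 0.10431759] 0.11623490194298469
the job is handed in; nothing more can be done
None
```

I parked the red pin upright in the yellow notch and let go. I then drew the brass link out and handed the job in at about 21 s, with the gripper holding the link over the inspection camera.

**Last checks:**
- **Pin:** the scene camera shows the handle top at z ≈ 116 mm at the notch, so the pin is hanging by its collar.
- **Height:** the underside is about 120 mm above the glass. Before a final 0.6 mm lowering, depth gave 120.4 mm and the arm's own position 121 mm.
- **Level and direction:** the bar slopes about 0.15°. Link yaw is about 12.0°, and the yellow line measured 11.8–12.2°.
- **Centring:** the eye was within about 1 mm of the lens before a last 0.8 mm sideways trim. I did not re-measure it after the trim. The scene-camera figure shifts by about 3 mm if the assumed eye height is 2 mm lower.
- **Grip:** steady at 15.7 mm opening.

**What went wrong on the way:**
- **Missed grasp:** the first try at the pin closed on air. The real fingertips sit about 26 mm above the reported TCP, and I corrected for that afterwards.
- **Contact with the rest post:** while drawing the link, the fingers ran into the post at about 46 N sideways and 37 N down (59 N in total at the wrist). That is above the 40 N limit for the arm and gripper body. It is under the 120 N wrist limit. I believe only the fingers touched, but I did not confirm it. I backed off, set the link down and regripped it 17 mm nearer the eye.

I did not touch the look-alikes, the jar, the can, the screwdriver or the tin, but I did not measure their positions again at the end.

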